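# Load the sampler rack in reverse order

### The arm

A 6-joint arm with a two-finger parallel gripper is mounted at the origin on the work surface. World frame = base frame: x ahead of the robot, y to its left, z up, the work surface at z = 0. Lengths are in m, angles in rad, forces in N, time in s.
With the tool pointing down it reaches from about 0.3 to 0.875 m from the base axis. Payload 6.4 kg.
Tool frame: the origin (TCP) lies at the centre of the arm's flange, where the gripper is bolted on; the fingertips stand 173 mm ahead of it and the grasp point (between the pads) lies 155 mm ahead of it; z points along the fingers, x is the direction in which the jaws open and shut, and the axes are right-handed (so a half turn about z gives the same grasp; the last joint's range is limited). The gripper opens to 85 mm and grips with 20 to 120 N. Pads are 22 mm wide; open, the fingers measure 114 mm over their backs; the gripper's body (76 mm by 85 mm) begins 54 mm behind the grasp point. The pads swing forward as they close: fully open they stand 13 mm farther back than shut.
Start: joints at [-1.552, 0.181, 1.607, -0, 1.354, -0.206], TCP at [0.128, -0.561, 0.405] pointing down, gripper open.
Joint ranges: [-2.99, 2.99], [-0.89, 2.07], [0.3, 2.58], [-1.14, 4.28], [0, 2.63], [-3.12, 3.12]. Speed limits (rad/s): [2.57, 2.57, 3.01, 3.14, 3.14, 3.14].

### API

Orientations are given as a unit quaternion [w, x, y, z].
In Python, from bench import ctrl gives the robot as it stands. The module is installed in compiled form; this text tells all that it offers.
- The arm moves only by the tool move_arm, never from a script. Its argument "moves" is a list of rows, each an object of numbers: "gripper": the opening in per cent of the stroke, from 0 (shut) to 100 (fully open); "x", "y", "z": the shift along the tool's x, y, z in cm; "roll": the turn about the tool's z in degrees. In form: [{"gripper": .., "x": .., "y": .., "z": .., "roll": ..}, ...]. A call has 1 to 5 rows; each row shifts and turns the commanded pose from where the row before left it, along the tool's axes as they then stand; what a row does not reach is not made up. A row lasts 1/8 s, in which the tool goes at most 62.5 mm and 10.7 degrees, less where a joint would pass 70% of its speed; a pose out of reach is approached as far as the arm can. A call is refused whole if a number of a shift passes 6.25 or a number of a turn 10.7, either way. A call with a gripper value outside its range is refused whole. The fingers move at their own pace and stop on an object; the grip force is fixed at half the most. Time passes only in rows, so rows that do not move let the fingers close. It gives the time, the measured TCP pose, the force and the opening at its end, in the units of the state.
- ctrl.get_obs(): the state, without advancing time (a new reading comes with each control period).
- ctrl.camera(name): name is "side" or "top"; returns a dict with "img" (400x640x3 uint8, red, green, blue), "fx", "fy", "cx", "cy" (pixels), "D" ([k1, k2, p1, p2, k3] as OpenCV has them; the pictures are not rectified), "world_from_camera" (4x4, takes a point from camera to world coordinates). Camera axes: x right, y up, looking along -z (the intrinsics and any distortion apply to the point x, -y, -z); pixel columns grow to the right and rows downward; lengths in m; the calibration is good to about 2 mm. A picture is of the moment at which its call begins. There is no depth.
- ctrl.hand_in(): hands the job in, once; it reports no verdict.
The state is a dict: "time_s": time; "q": joint angles; "dq": joint speeds; "joint_efforts": joint torques, N m; "eef_pos": TCP position; "eef_rot": TCP orientation; "wrist_force": force on the tool from outside, world axes, zero at the start; "torque": the same for the moment, N m; "opening": opening from 0.0 (shut) to 1.0 (fully open).
Only numpy, scipy, OpenCV 4.12 (cv2) and the standard library are available. Lean on these libraries where they do the work, as an engineer would, in place of code of your own. Each camera call takes 0.05 s, during which the arm holds its last target. There are 200 camera calls.

### The job

The sampler reads its rack from the other end, so move all four amber bottles from the coloured docks on the grey stand into the green rack, one to a well, in the reverse left-to-right order: the bottle at the left end of the stand goes into the right-end well of the rack, the next one into the well beside it, and so on. Keep the bottles upright, set each one down on the floor of its well without dropping or throwing it, and leave them all standing there by themselves.

Things in the scene. Friction and masses are not known exactly. Their poses are not given: they have to be found in the camera images.
- bottle_white: loose small amber glass bottle with a white screw cap, standing upright; a plain cylinder 32 mm in diameter up to 58 mm, then a short shoulder and the cap, 26 mm in diameter, from 64 to 82 mm (overall height 82 mm), 60 to 120 g. Origin: centre of its underside; z up along the bottle; its yaw means nothing. At the start it stands in the white dock.
- bottle_red: loose small amber glass bottle with a red screw cap, standing upright; a plain cylinder 32 mm in diameter up to 58 mm, then a short shoulder and the cap, 26 mm in diameter, from 64 to 82 mm (overall height 82 mm), 60 to 120 g. Origin: centre of its underside; z up along the bottle; its yaw means nothing. At the start it stands in the red dock.
- bottle_blue: loose small amber glass bottle with a blue screw cap, standing upright; a plain cylinder 32 mm in diameter up to 58 mm, then a short shoulder and the cap, 26 mm in diameter, from 64 to 82 mm (overall height 82 mm), 60 to 120 g. Origin: centre of its underside; z up along the bottle; its yaw means nothing. At the start it stands in the blue dock.
- bottle_yellow: loose small amber glass bottle with a yellow screw cap, standing upright; a plain cylinder 32 mm in diameter up to 58 mm, then a short shoulder and the cap, 26 mm in diameter, from 64 to 82 mm (overall height 82 mm), 60 to 120 g. Origin: centre of its underside; z up along the bottle; its yaw means nothing. At the start it stands in the yellow dock.
- dock_white: fixed white plastic docking cup on the grey stand, open at the top, 52 x 52 mm outside, 44 x 44 mm inside, 24 mm high, floor 4 mm thick (so a bottle in it stands 4 mm above the dock's origin and the walls rise 20 mm above the bottle's underside). Origin: centre of the cup's underside, 6 mm above the bench; axes parallel to the stand's.
- dock_red: fixed red plastic docking cup on the grey stand, open at the top, 52 x 52 mm outside, 44 x 44 mm inside, 24 mm high, floor 4 mm thick (so a bottle in it stands 4 mm above the dock's origin and the walls rise 20 mm above the bottle's underside). Origin: centre of the cup's underside, 6 mm above the bench; axes parallel to the stand's.
- dock_blue: fixed blue plastic docking cup on the grey stand, open at the top, 52 x 52 mm outside, 44 x 44 mm inside, 24 mm high, floor 4 mm thick (so a bottle in it stands 4 mm above the dock's origin and the walls rise 20 mm above the bottle's underside). Origin: centre of the cup's underside, 6 mm above the bench; axes parallel to the stand's.
- dock_yellow: fixed yellow plastic docking cup on the grey stand, open at the top, 52 x 52 mm outside, 44 x 44 mm inside, 24 mm high, floor 4 mm thick (so a bottle in it stands 4 mm above the dock's origin and the walls rise 20 mm above the bottle's underside). Origin: centre of the cup's underside, 6 mm above the bench; axes parallel to the stand's.
- stand: fixed grey carrier plate on the bench, 70 mm (x) by 236 mm (y), 6 mm thick, that carries the four docks in a row along its y axis, at y = -84, -28, 28 and 84 mm, x = 0, in an order that changes. Origin: centre of its underside, on the bench; z up; turned at most 0.4 rad from the world axes, so its +y points to the robot's left. It stands to the left or the right of the rack.
- rack: fixed green rack, an open box 60 (x) by 228 (y) by 24 mm high; three walls part it into a row of four wells, 52 x 52 mm inside, centred at y = -84, -28, 28, 84 mm, x = 0; walls and floor 4 mm thick (a bottle stands 4 mm above the origin, 20 mm of wall around it). All empty at the start. Origin: centre of underside, on the bench; z up; turned at most 0.4 rad, so +y points to the robot's left.

How it is judged:
By the outcome, as a careful person would: the job done as asked, in the order asked, and still so for the second after the job is handed in, with the robot touching nothing.
It also fails if it takes over 104 s, if anything falls off the work surface, if the arm or the gripper's body presses on something with over 40 N, if the wrist force passes 120 N, or if a joint passes its speed limit or range.

## Working session

There is one attempt and no reset: what is moved stays moved. The work goes in short steps, Python scripts to look and compute and a tool call to move; the robot and the scene stay as the last step left them, time stands still between calls to the robot, and variables do not carry over. Pictures are saved under pics/ and viewed, about 12 in all and at most 16, crops included, and the job is handed in when it is done.

Besides the shell and the picture viewer there is one more tool, called after "Emit:" by a JSON object that holds its "api" and its "payload", one argument or row to a line. move_arm: Moves the arm, as the interface text tells. Its arguments: {"type":"object","properties":{"moves":{"type":"array","items":{"type":"object","properties":{"gripper":{"type":"number"},"x":{"type":"number"},"y":{"type":"number"},"z":{"type":"number"},"roll":{"type":"number"}}}}},"required":["moves"]}

```bash
mkdir -p pics
cat > h.py <<'E'
import numpy as np, cv2
from bench import ctrl
def cam(n):
    c=ctrl.camera(n); c['K']=np.array([[c['fx'],0,c['cx']],[0,c['fy'],c['cy']],[0,0,1.]]); return c
def save(c,f,crop=None,s=1):
    im=c['img'][:,:,::-1]
    if crop: x0,y0,x1,y1=crop; im=im[y0:y1,x0:x1]
    cv2.imwrite('pics/'+f,cv2.resize(im,None,fx=s,fy=s,interpolation=cv2.INTER_CUBIC))
def toworld(c,px,z):
    u=cv2.undistortPoints(np.array(px,float).reshape(-1,1,2),c['K'],np.array(c['D'])).reshape(-1,2)
    M=np.array(c['world_from_camera']); d=np.c_[u[:,0],-u[:,1],-np.ones(len(u))]@M[:3,:3].T; o=M[:3,3]
    return o+d*((z-o[2])/d[:,2])[:,None]
def topx(c,P):
    M=np.linalg.inv(np.array(c['world_from_camera'])); p=np.atleast_2d(P)@M[:3,:3].T+M[:3,3]
    p=p*[1,-1,-1]
    return cv2.projectPoints(p,np.zeros(3),np.zeros(3),c['K'],np.array(c['D']))[0].reshape(-1,2)
E
python3 - <<'E'
from h import *
for n in('top','side'):
    c=cam(n); save(c,n+'0.png',None,1.25); print(np.round(c['world_from_camera'],3))
o=ctrl.get_obs(); print({k:np.round(v,3) for k,v in o.items()})
E
```

```text
[[-0.025  0.985 -0.169  0.382]
 [-1.    -0.024  0.009  0.01 ]
 [ 0.004  0.169  0.986  0.834]
 [ 0.     0.     0.     1.   ]]
[[ 0.967  0.176 -0.184  0.372]
 [-0.255  0.66  -0.706 -0.616]
 [-0.003  0.73   0.683  0.62 ]
 [ 0.     0.     0.     1.   ]]
{'time_s': np.float64(0.1), 'q': array([-1.552,  0.182,  1.608, -0.   ,  1.354, -0.206]), 'dq': array([ 0.001, -0.002, -0.002, -0.   ,  0.001,  0.   ]), 'joint_efforts': array([ 0.0000e+00, -4.4588e+01, -3.5224e+01, -0.0000e+00,  4.0000e-03,
        0.0000e+00]), 'eef_pos': array([ 0.128, -0.56 ,  0.404]), 'eef_rot': array([-0.001,  0.782, -0.623, -0.001]), 'wrist_force': array([-0.533, -0.904, -0.199]), 'torque': array([-0.019,  0.045, -0.016]), 'opening': np.float64(0.999)}
```

View pics/top0.png

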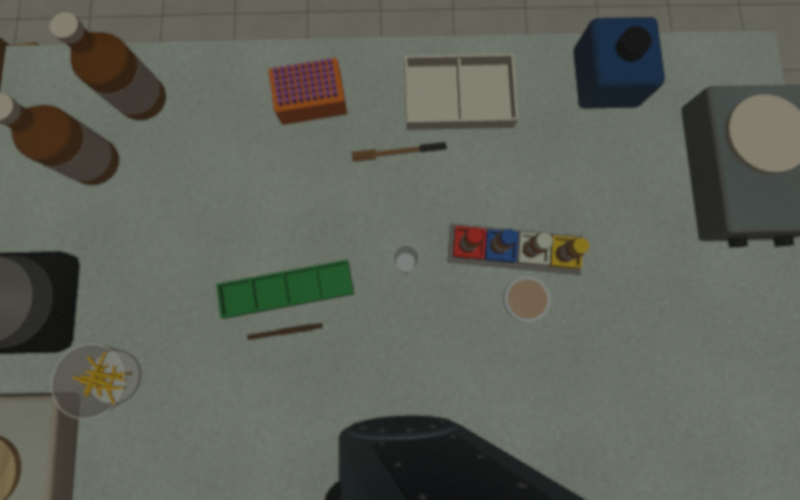

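View pics/side0.png

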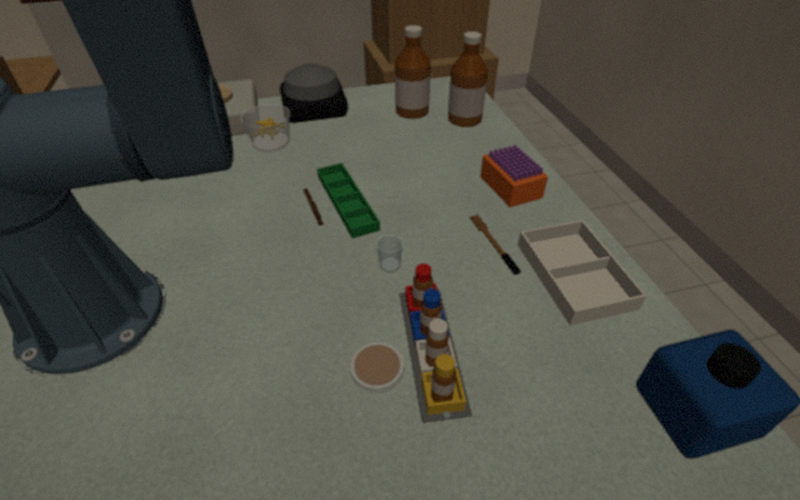

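The top view shows the docks from left to right as red (467,242), blue (502,243), white (537,245) and yellow (570,252). The rack spans (218–353, 262–318), with a glass at (405,260) between them. The side view agrees. Next I'll enlarge both.

Run:
```python
from h import *
c=cam('top'); import pickle; pickle.dump(c,open('top.pkl','wb'))
a=c['img'][170:230,350:480]; b=c['img'][200:260,165:295]
im=np.vstack([a,b])[:,:,::-1]
im=cv2.convertScaleAbs(im,alpha=1.6)
cv2.imwrite('pics/z.png',cv2.resize(im,None,fx=5,fy=5,interpolation=cv2.INTER_CUBIC))
```

```text
(no output)
```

View pics/z.png

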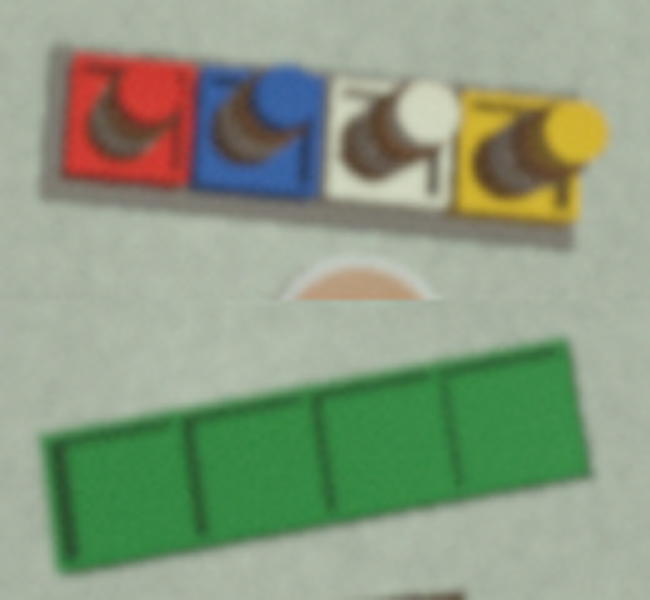

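Run:
```python
from h import *; import pickle
c=pickle.load(open('top.pkl','rb'))
f=lambda L,x0,y0:[((u+.5)/5-.5+x0,(v+.5)/5-.5+y0) for u,v in L]
np.set_printoptions(precision=4,suppress=True)
caps=toworld(c,f([(151,90),(285,96),(428,112),(575,132)],350,170),.092)[:,:2]
print('caps',caps)
r=toworld(c,f([(40,136),(567,38),(592,178),(63,273)],165,200),.024)[:,:2]
d=r[0]-r[1]+r[3]-r[2]; print('rack',r, np.linalg.norm(r[0]-r[1]),np.linalg.norm(r[0]-r[3]))
u=d/np.linalg.norm(d); ce=r.mean(0); print('yaw',np.arctan2(-u[0],u[1]))
W=[ce+u*s for s in(-.084,-.028,.028,.084)]; print('wells right->left',W)
s=toworld(c,f([(72,55),(63,180),(577,220)],350,170),.030)[:,:2]
sc=(s[0]+s[2])/2; v=s[1]-s[2]; print('dock',s,np.linalg.norm(v)); v/=np.linalg.norm(v)
print('yaw',np.arctan2(-v[0],v[1])); print([sc+v*k for k in(.084,.028,-.028,-.084)])
o=ctrl.get_obs(); q=o['eef_rot']; from scipy.spatial.transform import Rotation as R
print(R.from_quat(np.r_[q[1:],q[0]]).as_matrix(),o['eef_pos'])
```

```text
caps [[ 0.5328 -0.1209]
 [ 0.5291 -0.1742]
 [ 0.5212 -0.2307]
 [ 0.5117 -0.2886]]
rack [[0.4723 0.3131]
 [0.5091 0.0882]
 [0.4487 0.0781]
 [0.4142 0.3012]] 0.22781605652384807 0.05936715295618304
yaw 0.15769940824518922
wells right->left [array([0.4742, 0.1122]), array([0.4654, 0.1675]), array([0.4567, 0.2228]), array([0.4479, 0.2781])]
dock [[ 0.5617 -0.0985]
 [ 0.5071 -0.0921]
 [ 0.4844 -0.311 ]] 0.22002284570025163
yaw -0.10339158434017434
[array([ 0.5317, -0.1212]), array([ 0.5259, -0.1769]), array([ 0.5202, -0.2326]), array([ 0.5144, -0.2883])]
[[ 0.2229 -0.9748 -0.    ]
 [-0.9748 -0.2229  0.0014]
 [-0.0014 -0.0003 -1.    ]] [ 0.1282 -0.5603  0.404 ]
```

Emit:
{"api": "move_arm", "payload": {
  "moves": [
    {"roll":-10.5},
    {"roll":-10.5},
    {"roll":-10.5},
    {"roll":-10.5},
    {"roll":-10.5}
  ]
}}

```text
validation failed for argument at $.mo...
```

Emit:
{"api": "move_arm", "payload": {
  "moves": [
    {"roll":-9.4},
    {"roll":-9.3},
    {},
    {}
  ]
}}

```text
validation failed for argument at $.mo...
```

```bash
cat >> h.py <<'E'
from scipy.spatial.transform import Rotation as R
T=dict(red=(.5325,-.121,-.103),blue=(.5275,-.1755,-.103),white=(.5207,-.2316,-.103),yellow=(.513,-.2885,-.103),
 w1=(.4742,.1122,.158),w2=(.4654,.1675,.158),w3=(.4567,.2228,.158),w4=(.4479,.2781,.158))
def go(*L):
    """deltas between successive targets (first from current pose): name, z; roll done before the shift"""
    o=ctrl.get_obs(); q=o['eef_rot']; Rm=R.from_quat(np.r_[q[1:],q[0]]); p=np.array(o['eef_pos'])
    print('t',round(o['time_s'],2),'pos',np.round(p,4),'F',np.round(o['wrist_force'],1),'open',round(o['opening'],3),'q',np.round(o['q'],2))
    for n,z in L:
        x,y,a=T[n]; m=Rm.as_matrix(); yaw=np.arctan2(m[1,0],m[0,0])
        rd=-np.degrees((a-yaw+np.pi/2)%np.pi-np.pi/2)
        a2=yaw-np.radians(rd); t=np.array([[np.cos(a2),np.sin(a2),0],[np.sin(a2),-np.cos(a2),0],[0,0,-1]])
        d=np.array([x,y,z])-p; print(n,z,'roll %.1f'%rd,'cm after roll',np.round(100*t.T@d,2),'cm before roll',np.round(100*m.T@d,2))
        p=np.array([x,y,z]); Rm=R.from_matrix(t)
E
python3 -c "
from h import *
go(('red',.36))"
```

```text
t 0.15 pos [ 0.1282 -0.5603  0.404 ] F [ 0.3 -0.8  0. ] open 1.001 q [-1.55  0.18  1.61  0.    1.35 -0.21]
red 0.36 roll -71.2 cm after roll [ 35.7  -47.86   4.4 ] cm before roll [-33.81 -49.21   4.46]
```

Each row seems to need every field.

Emit:
{"api": "move_arm", "payload": {
  "moves": [
    {"gripper":100,"x":0,"y":0,"z":0,"roll":-10.5},
    {"gripper":100,"x":0,"y":0,"z":0,"roll":-10.5},
    {"gripper":100,"x":0,"y":0,"z":0,"roll":-10.5},
    {"gripper":100,"x":0,"y":0,"z":0,"roll":-10.5},
    {"gripper":100,"x":0,"y":0,"z":0,"roll":-10.5}
  ]
}}

```text
time_s: 0.78
eef_pos: [0.1282, -0.5604, 0.4043]
eef_rot: [-0.0, 0.978, -0.21, -0.0]
wrist_force: [-0.3, -0.5, -0.7]
opening: 0.999
```

Emit:
{"api": "move_arm", "payload": {
  "moves": [
    {"gripper":100,"x":0,"y":0,"z":0,"roll":-9.4},
    {"gripper":100,"x":0,"y":0,"z":0,"roll":-9.3},
    {"gripper":100,"x":3.6,"y":-4.8,"z":0,"roll":0},
    {"gripper":100,"x":3.6,"y":-4.8,"z":0,"roll":0},
    {"gripper":100,"x":3.6,"y":-4.8,"z":0,"roll":0}
  ]
}}

```text
time_s: 1.4
eef_pos: [0.2513, -0.427, 0.4044]
eef_rot: [-0.0, 0.999, -0.052, 0.0]
wrist_force: [0.7, -0.6, -0.1]
opening: 0.998
```

Emit:
{"api": "move_arm", "payload": {
  "moves": [
    {"gripper":100,"x":3.6,"y":-4.8,"z":0,"roll":0},
    {"gripper":100,"x":3.6,"y":-4.8,"z":0,"roll":0},
    {"gripper":100,"x":3.6,"y":-4.8,"z":0,"roll":0},
    {"gripper":100,"x":3.6,"y":-4.8,"z":0,"roll":0},
    {"gripper":100,"x":0,"y":0,"z":0,"roll":0}
  ]
}}

```text
time_s: 2.02
eef_pos: [0.4154, -0.2491, 0.4045]
eef_rot: [-0.0, 0.999, -0.048, 0.0]
wrist_force: [-1.0, -0.8, 0.1]
opening: 1.002
```

```bash
python3 -c "
from h import *
go(('red',.36))"
```

```text
t 2.02 pos [ 0.4154 -0.2491  0.4045] F [-1.  -0.8  0.1] open 1.002 q [-0.79 -0.03  1.83  0.    1.34 -0.69]
red 0.36 roll 0.4 cm after roll [ 10.33 -13.94   4.45] cm before roll [ 10.42 -13.88   4.47]
```

Emit:
{"api": "move_arm", "payload": {
  "moves": [
    {"gripper":100,"x":2.6,"y":-3.5,"z":1.1,"roll":0.4},
    {"gripper":100,"x":2.6,"y":-3.5,"z":1.1,"roll":0},
    {"gripper":100,"x":2.6,"y":-3.5,"z":1.1,"roll":0},
    {"gripper":100,"x":2.6,"y":-3.5,"z":1.1,"roll":0},
    {"gripper":100,"x":0,"y":0,"z":0,"roll":0}
  ]
}}

```text
time_s: 2.65
eef_pos: [0.5326, -0.1234, 0.3593]
eef_rot: [-0.001, 0.999, -0.054, -0.001]
wrist_force: [-0.3, -0.9, -0.2]
opening: 0.998
```

```bash
python3 -c "
from h import *
go(('red',.209))"
```

```text
t 2.65 pos [ 0.5326 -0.1234  0.3593] F [-0.3 -0.9 -0.2] open 0.998 q [-0.44  0.16  1.72  0.    1.26 -0.34]
red 0.209 roll -0.3 cm after roll [-0.03 -0.24 15.03] cm before roll [-0.   -0.23 15.03]
```

Emit:
{"api": "move_arm", "payload": {
  "moves": [
    {"gripper":100,"x":0,"y":-0.2,"z":4,"roll":0},
    {"gripper":100,"x":0,"y":0,"z":4,"roll":0},
    {"gripper":100,"x":0,"y":0,"z":4,"roll":0},
    {"gripper":100,"x":0,"y":0,"z":2,"roll":0},
    {"gripper":100,"x":0,"y":0,"z":0,"roll":0}
  ]
}}

```text
time_s: 3.28
eef_pos: [0.5309, -0.1236, 0.2191]
eef_rot: [-0.001, 0.998, -0.056, -0.002]
wrist_force: [-0.4, -0.2, 0.8]
opening: 1.0
```

```bash
python3 -c "
from h import *
go(('red',.209))
c=cam('side'); save(c,'s1.png',(270,160,430,340),3)"
```

```text
t 3.27 pos [ 0.5309 -0.1236  0.2191] F [-0.4 -0.2  0.8] open 1.0 q [-0.45  0.36  1.81 -0.    0.98 -0.33]
red 0.209 roll -0.5 cm after roll [ 0.13 -0.27  1.01] cm before roll [ 0.14 -0.27  1.01]
```

View pics/s1.png

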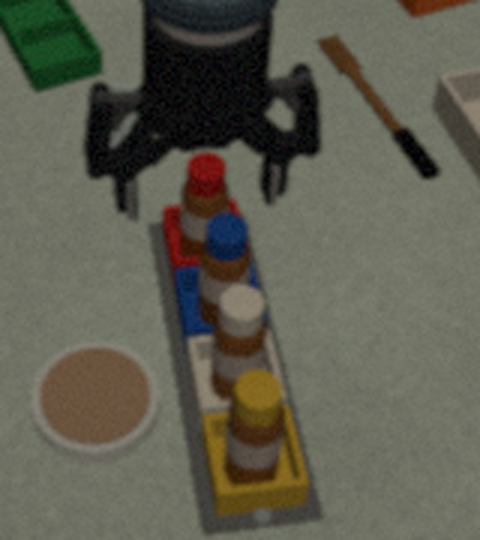

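The fingers straddle the red bottle and are clear of the dock and the blue cap. I'll finish the descent and grip.

Emit:
{"api": "move_arm", "payload": {
  "moves": [
    {"gripper":100,"x":0.1,"y":-0.3,"z":1,"roll":-0.4},
    {"gripper":20,"x":0,"y":0,"z":0,"roll":0},
    {"gripper":20,"x":0,"y":0,"z":0,"roll":0},
    {"gripper":20,"x":0,"y":0,"z":0,"roll":0},
    {"gripper":20,"x":0,"y":0,"z":0,"roll":0}
  ]
}}

```text
time_s: 3.95
eef_pos: [0.5339, -0.1196, 0.2113]
eef_rot: [0.0, 0.999, -0.052, 0.0]
wrist_force: [-1.4, -0.0, 4.2]
opening: 0.355
```

Emit:
{"api": "move_arm", "payload": {
  "moves": [
    {"gripper":20,"x":0,"y":0,"z":0,"roll":0},
    {"gripper":20,"x":0,"y":0,"z":0,"roll":0},
    {"gripper":20,"x":0,"y":0,"z":0,"roll":0}
  ]
}}

```text
time_s: 4.32
eef_pos: [0.5339, -0.1196, 0.2113]
eef_rot: [0.0, 0.999, -0.052, 0.0]
wrist_force: [-0.1, 0.5, 4.8]
opening: 0.355
```

```bash
python3 -c "
from h import *
go(('red',.35),('w1',.35))"
```

```text
t 4.33 pos [ 0.5339 -0.1196  0.2113] F [-0.1  0.5  4.8] open 0.355 q [-0.44  0.38  1.8   0.    0.96 -0.33]
red 0.35 roll -0.0 cm after roll [ -0.13   0.15 -13.87] cm before roll [ -0.11   0.16 -13.87]
w1 0.35 roll -15.0 cm after roll [ -2.09 -23.95   0.  ] cm before roll [ -8.2 -22.6   0. ]
```

Emit:
{"api": "move_arm", "payload": {
  "moves": [
    {"gripper":20,"x":0,"y":0,"z":-2,"roll":0},
    {"gripper":20,"x":0,"y":0,"z":-4,"roll":0},
    {"gripper":20,"x":0,"y":0,"z":-4,"roll":0},
    {"gripper":20,"x":0,"y":0,"z":-4,"roll":0},
    {"gripper":20,"x":0,"y":0,"z":0,"roll":-7.5}
  ]
}}

```text
time_s: 4.95
eef_pos: [0.5346, -0.12, 0.3545]
eef_rot: [0.002, 1.0, 0.015, 0.003]
wrist_force: [0.6, -0.1, -1.2]
opening: 0.355
```

Emit:
{"api": "move_arm", "payload": {
  "moves": [
    {"gripper":20,"x":0,"y":0,"z":0,"roll":-7.5},
    {"gripper":20,"x":-0.5,"y":-5,"z":0,"roll":0},
    {"gripper":20,"x":-0.5,"y":-6,"z":0,"roll":0},
    {"gripper":20,"x":-0.5,"y":-6,"z":0,"roll":0},
    {"gripper":20,"x":-0.5,"y":-5,"z":0,"roll":0}
  ]
}}

```text
time_s: 5.58
eef_pos: [0.4781, 0.0964, 0.3504]
eef_rot: [-0.0, 0.997, 0.079, -0.0]
wrist_force: [-0.3, -0.7, -0.5]
opening: 0.355
```

Emit:
{"api": "move_arm", "payload": {
  "moves": [
    {"gripper":20,"x":0,"y":-2,"z":0,"roll":0},
    {"gripper":20,"x":0,"y":0,"z":0,"roll":0}
  ]
}}

```text
time_s: 5.82
eef_pos: [0.4754, 0.1156, 0.3504]
eef_rot: [-0.0, 0.997, 0.081, -0.0]
wrist_force: [-0.4, -0.5, -0.1]
opening: 0.358
```

```bash
python3 -c "
from h import *
go(('w1',.35),('w1',.206))"
```

```text
t 5.83 pos [0.4754 0.1156 0.3504] F [-0.4 -0.5 -0.1] open 0.358 q [-0.    0.05  1.87  0.    1.22 -0.17]
w1 0.35 roll 0.2 cm after roll [-0.17  0.31  0.04] cm before roll [-0.17  0.31  0.04]
w1 0.206 roll -0.0 cm after roll [ 0.   0.  14.4] cm before roll [ 0.   0.  14.4]
```

Emit:
{"api": "move_arm", "payload": {
  "moves": [
    {"gripper":20,"x":-0.2,"y":0.3,"z":3,"roll":0},
    {"gripper":20,"x":0,"y":0,"z":4,"roll":0},
    {"gripper":20,"x":0,"y":0,"z":3,"roll":0},
    {"gripper":20,"x":0,"y":0,"z":1,"roll":0},
    {"gripper":20,"x":0,"y":0,"z":0,"roll":0}
  ]
}}

```text
time_s: 6.45
eef_pos: [0.4746, 0.1104, 0.2405]
eef_rot: [0.0, 0.997, 0.079, -0.001]
wrist_force: [-0.1, -0.0, 0.3]
opening: 0.358
```

```bash
python3 -c "
from h import *
go(('w1',.206))
c=cam('side'); save(c,'s2.png',(230,80,390,240),3)"
```

```text
t 6.45 pos [0.4746 0.1104 0.2405] F [-0.1 -0.   0.3] open 0.358 q [-0.02  0.21  1.95 -0.    0.99 -0.17]
w1 0.206 roll -0.0 cm after roll [-0.02 -0.18  3.45] cm before roll [-0.01 -0.18  3.45]
```

View pics/s2.png

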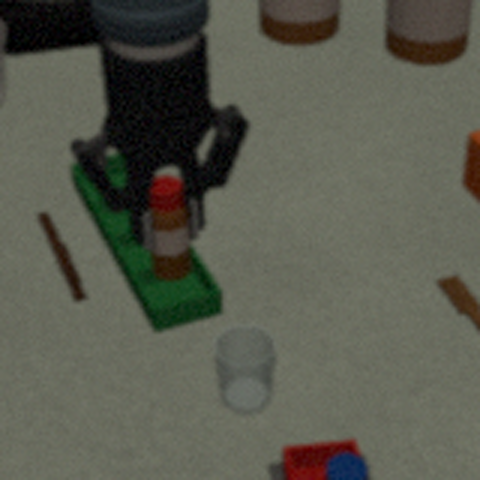

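The red bottle hangs upright over the right-end well.

Emit:
{"api": "move_arm", "payload": {
  "moves": [
    {"gripper":20,"x":0,"y":-0.2,"z":1.5,"roll":0},
    {"gripper":20,"x":0,"y":0,"z":1,"roll":0},
    {"gripper":20,"x":0,"y":0,"z":0.5,"roll":0},
    {"gripper":20,"x":0,"y":0,"z":0.3,"roll":0},
    {"gripper":20,"x":0,"y":0,"z":0,"roll":0}
  ]
}}

```text
time_s: 7.12
eef_pos: [0.4741, 0.113, 0.2075]
eef_rot: [-0.0, 0.997, 0.079, -0.0]
wrist_force: [0.6, 0.7, -0.8]
opening: 0.359
```

```bash
python3 -c "
from h import *
go(('w1',.205))"
```

```text
t 7.12 pos [0.4741 0.113  0.2075] F [ 0.6  0.7 -0.8] open 0.359 q [-0.01  0.27  1.96 -0.    0.91 -0.17]
w1 0.205 roll 0.0 cm after roll [-0.01  0.08  0.25] cm before roll [-0.01  0.08  0.25]
```

Emit:
{"api": "move_arm", "payload": {
  "moves": [
    {"gripper":20,"x":0,"y":0,"z":0.15,"roll":0},
    {"gripper":20,"x":0,"y":0,"z":0.1,"roll":0},
    {"gripper":20,"x":0,"y":0,"z":0,"roll":0}
  ]
}}

```text
time_s: 7.5
eef_pos: [0.4743, 0.113, 0.2054]
eef_rot: [0.0, 0.997, 0.079, 0.0]
wrist_force: [0.2, -0.2, -0.0]
opening: 0.357
```

Emit:
{"api": "move_arm", "payload": {
  "moves": [
    {"gripper":20,"x":0,"y":0,"z":0.1,"roll":0},
    {"gripper":20,"x":0,"y":0,"z":0,"roll":0}
  ]
}}

```text
time_s: 7.75
eef_pos: [0.4744, 0.113, 0.2053]
eef_rot: [0.0, 0.997, 0.079, 0.0]
wrist_force: [-3.6, -0.3, 10.9]
opening: 0.357
```

Emit:
{"api": "move_arm", "payload": {
  "moves": [
    {"gripper":20,"x":0,"y":0,"z":0.1,"roll":0},
    {"gripper":20,"x":0,"y":0,"z":0,"roll":0}
  ]
}}

```text
time_s: 8.0
eef_pos: [0.4746, 0.113, 0.2052]
eef_rot: [0.0, 0.997, 0.079, 0.0]
wrist_force: [-7.7, 0.0, 21.3]
opening: 0.354
```

Contact at z 0.2053, as predicted (pick height minus 6 mm). I'll relieve the pressure, open and rise.

Emit:
{"api": "move_arm", "payload": {
  "moves": [
    {"gripper":20,"x":0,"y":0,"z":-0.2,"roll":0},
    {"gripper":50,"x":0,"y":0,"z":0,"roll":0},
    {"gripper":80,"x":0,"y":0,"z":0,"roll":0},
    {"gripper":100,"x":0,"y":0,"z":0,"roll":0},
    {"gripper":100,"x":0,"y":0,"z":0,"roll":0}
  ]
}}

```text
time_s: 8.62
eef_pos: [0.4741, 0.113, 0.205]
eef_rot: [-0.0, 0.997, 0.079, -0.0]
wrist_force: [-0.0, -0.4, -0.8]
opening: 0.998
```

Emit:
{"api": "move_arm", "payload": {
  "moves": [
    {"gripper":100,"x":0,"y":0,"z":-3,"roll":0},
    {"gripper":100,"x":0,"y":0,"z":-4,"roll":0},
    {"gripper":100,"x":0,"y":0,"z":-4,"roll":0},
    {"gripper":100,"x":0,"y":0,"z":-4,"roll":0},
    {"gripper":100,"x":0,"y":0,"z":0,"roll":0}
  ]
}}

```text
time_s: 9.25
eef_pos: [0.4754, 0.113, 0.3587]
eef_rot: [0.0, 0.997, 0.079, 0.004]
wrist_force: [0.6, 0.1, -0.3]
opening: 1.001
```

```bash
python3 -c "
from h import *
go(('blue',.355))
c=cam('side'); save(c,'s3.png',(230,80,390,320),2.4)"
```

```text
t 9.25 pos [0.4754 0.113  0.3587] F [ 0.6  0.1 -0.3] open 1.001 q [-0.01  0.03  1.87 -0.    1.23 -0.17]
blue 0.355 roll 15.0 cm after roll [ 8.15 28.16  0.37] cm before roll [ 0.59 29.31  0.41]
```

View pics/s3.png

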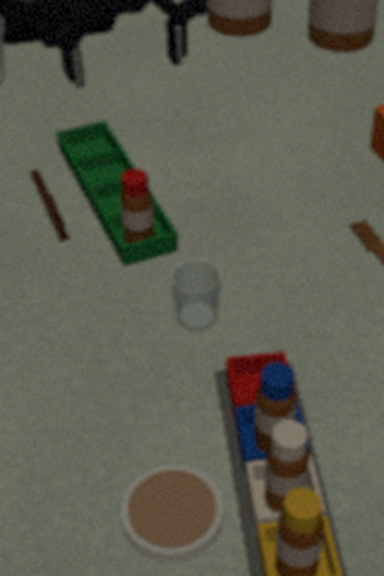

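The red bottle stands upright in the right-end well (crop 138,205), and the other three are undisturbed. Blue is next.

Emit:
{"api": "move_arm", "payload": {
  "moves": [
    {"gripper":100,"x":0,"y":0,"z":0,"roll":7.5},
    {"gripper":100,"x":0,"y":0,"z":0,"roll":7.5},
    {"gripper":100,"x":1.6,"y":5.6,"z":0,"roll":0},
    {"gripper":100,"x":1.6,"y":5.6,"z":0,"roll":0},
    {"gripper":100,"x":1.6,"y":5.6,"z":0,"roll":0}
  ]
}}

```text
time_s: 9.93
eef_pos: [0.5041, -0.0604, 0.3533]
eef_rot: [-0.0, 0.999, -0.051, -0.001]
wrist_force: [0.5, 1.0, -0.1]
opening: 1.002
```

Emit:
{"api": "move_arm", "payload": {
  "moves": [
    {"gripper":100,"x":1.6,"y":5.6,"z":0,"roll":0},
    {"gripper":100,"x":1.6,"y":5.6,"z":0,"roll":0},
    {"gripper":100,"x":0,"y":0,"z":0,"roll":0}
  ]
}}

```text
time_s: 10.3
eef_pos: [0.5246, -0.1774, 0.3532]
eef_rot: [-0.0, 0.999, -0.054, -0.001]
wrist_force: [-0.9, 0.5, -0.3]
opening: 0.997
```

```bash
python3 -c "
from h import *
go(('blue',.355),('blue',.211))"
```

```text
t 10.3 pos [ 0.5246 -0.1774  0.3532] F [-0.9  0.5 -0.3] open 0.997 q [-0.54  0.19  1.71 -0.    1.25 -0.43]
blue 0.355 roll -0.3 cm after roll [ 0.27 -0.21 -0.18] cm before roll [ 0.27 -0.22 -0.18]
blue 0.211 roll -0.0 cm after roll [ 0.   0.  14.4] cm before roll [ 0.   0.  14.4]
```

Emit:
{"api": "move_arm", "payload": {
  "moves": [
    {"gripper":100,"x":0.2,"y":-0.1,"z":4,"roll":-0.3},
    {"gripper":100,"x":0,"y":0,"z":4,"roll":0},
    {"gripper":100,"x":0,"y":0,"z":4,"roll":0},
    {"gripper":100,"x":0,"y":0,"z":1.2,"roll":0},
    {"gripper":100,"x":0,"y":0,"z":0,"roll":0}
  ]
}}

```text
time_s: 10.92
eef_pos: [0.5266, -0.1722, 0.2224]
eef_rot: [-0.001, 0.999, -0.049, -0.001]
wrist_force: [-0.6, 0.7, 1.2]
opening: 1.0
```

```bash
python3 -c "
from h import *
go(('blue',.210))"
```

```text
t 10.93 pos [ 0.5266 -0.1722  0.2224] F [-0.6  0.7  1.2] open 1.0 q [-0.53  0.37  1.78  0.    0.99 -0.43]
blue 0.21 roll 0.3 cm after roll [0.12 0.32 1.24] cm before roll [0.13 0.32 1.24]
```

Emit:
{"api": "move_arm", "payload": {
  "moves": [
    {"gripper":100,"x":0,"y":0.2,"z":1.2,"roll":0},
    {"gripper":100,"x":0,"y":0,"z":0,"roll":0},
    {"gripper":20,"x":0,"y":0,"z":0,"roll":0},
    {"gripper":20,"x":0,"y":0,"z":0,"roll":0},
    {"gripper":20,"x":0,"y":0,"z":0,"roll":0}
  ]
}}

```text
time_s: 11.55
eef_pos: [0.5271, -0.1751, 0.2117]
eef_rot: [0.0, 0.999, -0.049, 0.001]
wrist_force: [-0.4, 0.3, 0.5]
opening: 0.379
```

Emit:
{"api": "move_arm", "payload": {
  "moves": [
    {"gripper":20,"x":0,"y":0,"z":0,"roll":0},
    {"gripper":20,"x":0,"y":0,"z":0,"roll":0},
    {"gripper":20,"x":0,"y":0,"z":0,"roll":0}
  ]
}}

```text
time_s: 11.92
eef_pos: [0.5271, -0.1752, 0.2118]
eef_rot: [0.0, 0.999, -0.049, 0.001]
wrist_force: [0.5, 1.2, 6.3]
opening: 0.362
```

```bash
python3 -c "
from h import *
go(('blue',.355),('w2',.355))"
```

```text
t 11.93 pos [ 0.5271 -0.1752  0.2118] F [0.5 1.2 6.3] open 0.362 q [-0.53  0.39  1.78  0.    0.97 -0.44]
blue 0.355 roll 0.3 cm after roll [  0.04   0.03 -14.32] cm before roll [  0.06   0.04 -14.32]
w2 0.355 roll -15.0 cm after roll [ -0.74 -34.85   0.  ] cm before roll [ -9.7  -33.48   0.  ]
```

Emit:
{"api": "move_arm", "payload": {
  "moves": [
    {"gripper":20,"x":0,"y":0,"z":-2,"roll":0},
    {"gripper":20,"x":0,"y":0,"z":-4,"roll":0},
    {"gripper":20,"x":0,"y":0,"z":-4,"roll":0},
    {"gripper":20,"x":0,"y":0,"z":-4,"roll":0},
    {"gripper":20,"x":0,"y":0,"z":0,"roll":-7.4}
  ]
}}

```text
time_s: 12.55
eef_pos: [0.5275, -0.1754, 0.3545]
eef_rot: [0.002, 1.0, 0.017, 0.002]
wrist_force: [0.6, -0.8, -1.6]
opening: 0.358
```

Emit:
{"api": "move_arm", "payload": {
  "moves": [
    {"gripper":20,"x":0,"y":0,"z":0,"roll":-7.3},
    {"gripper":20,"x":-0.2,"y":-5,"z":0,"roll":0},
    {"gripper":20,"x":-0.2,"y":-6,"z":0,"roll":0},
    {"gripper":20,"x":-0.2,"y":-6,"z":0,"roll":0},
    {"gripper":20,"x":-0.1,"y":-6,"z":0,"roll":0}
  ]
}}

```text
time_s: 13.18
eef_pos: [0.4824, 0.0527, 0.3505]
eef_rot: [-0.0, 0.997, 0.079, -0.001]
wrist_force: [1.0, 1.0, 0.1]
opening: 0.358
```

Emit:
{"api": "move_arm", "payload": {
  "moves": [
    {"gripper":20,"x":0,"y":-6,"z":0,"roll":0},
    {"gripper":20,"x":0,"y":-4,"z":0,"roll":0},
    {"gripper":20,"x":0,"y":-1.8,"z":0,"roll":0},
    {"gripper":20,"x":0,"y":0,"z":0,"roll":0},
    {"gripper":20,"x":0,"y":0,"z":0,"roll":0}
  ]
}}

```text
time_s: 13.8
eef_pos: [0.4648, 0.167, 0.3507]
eef_rot: [0.0, 0.997, 0.079, -0.001]
wrist_force: [0.3, -0.0, 0.1]
opening: 0.358
```

```bash
python3 -c "
from h import *
go(('w2',.206))"
```

```text
t 13.8 pos [0.4648 0.167  0.3507] F [ 0.3 -0.   0.1] open 0.358 q [ 0.1   0.06  1.86 -0.    1.23 -0.05]
w2 0.206 roll 0.0 cm after roll [ 0.07 -0.04 14.47] cm before roll [ 0.08 -0.04 14.47]
```

Emit:
{"api": "move_arm", "payload": {
  "moves": [
    {"gripper":20,"x":0.1,"y":0,"z":3,"roll":0},
    {"gripper":20,"x":0,"y":0,"z":4,"roll":0},
    {"gripper":20,"x":0,"y":0,"z":4,"roll":0},
    {"gripper":20,"x":0,"y":0,"z":2,"roll":0},
    {"gripper":20,"x":0,"y":0,"z":0,"roll":0}
  ]
}}

```text
time_s: 14.42
eef_pos: [0.4652, 0.1665, 0.2195]
eef_rot: [0.0, 0.997, 0.078, -0.002]
wrist_force: [1.0, -0.6, -0.5]
opening: 0.36
```

Emit:
{"api": "move_arm", "payload": {
  "moves": [
    {"gripper":20,"x":0,"y":0,"z":0.6,"roll":0},
    {"gripper":20,"x":0,"y":0,"z":0.4,"roll":0},
    {"gripper":20,"x":0,"y":0,"z":0.2,"roll":0},
    {"gripper":20,"x":0,"y":0,"z":0,"roll":0},
    {"gripper":20,"x":0,"y":0,"z":0,"roll":0}
  ]
}}

```text
time_s: 15.05
eef_pos: [0.466, 0.1678, 0.2095]
eef_rot: [-0.0, 0.997, 0.079, 0.0]
wrist_force: [0.8, 0.5, -0.8]
opening: 0.357
```

Emit:
{"api": "move_arm", "payload": {
  "moves": [
    {"gripper":20,"x":0,"y":0,"z":0.2,"roll":0},
    {"gripper":20,"x":0,"y":0,"z":0.15,"roll":0},
    {"gripper":20,"x":0,"y":0,"z":0.1,"roll":0},
    {"gripper":20,"x":0,"y":0,"z":0,"roll":0}
  ]
}}

```text
time_s: 15.55
eef_pos: [0.4661, 0.1678, 0.2056]
eef_rot: [0.0, 0.997, 0.079, -0.0]
wrist_force: [-2.8, -0.2, 10.9]
opening: 0.355
```

Contact (11 N at 0.2056). Release and rise.

Emit:
{"api": "move_arm", "payload": {
  "moves": [
    {"gripper":20,"x":0,"y":0,"z":-0.1,"roll":0},
    {"gripper":50,"x":0,"y":0,"z":0,"roll":0},
    {"gripper":80,"x":0,"y":0,"z":0,"roll":0},
    {"gripper":100,"x":0,"y":0,"z":0,"roll":0},
    {"gripper":100,"x":0,"y":0,"z":0,"roll":0}
  ]
}}

```text
time_s: 16.18
eef_pos: [0.4659, 0.1677, 0.2056]
eef_rot: [0.0, 0.997, 0.079, -0.0]
wrist_force: [0.0, 0.8, 1.1]
opening: 1.003
```

Emit:
{"api": "move_arm", "payload": {
  "moves": [
    {"gripper":100,"x":0,"y":0,"z":-3,"roll":0},
    {"gripper":100,"x":0,"y":0,"z":-4,"roll":0},
    {"gripper":100,"x":0,"y":0,"z":-4,"roll":0},
    {"gripper":100,"x":0,"y":0,"z":-4,"roll":0},
    {"gripper":100,"x":0,"y":0,"z":0,"roll":7.5}
  ]
}}

```text
time_s: 16.8
eef_pos: [0.4671, 0.1679, 0.3596]
eef_rot: [-0.0, 1.0, 0.012, 0.004]
wrist_force: [0.4, -0.5, 0.2]
opening: 1.003
```

```bash
python3 -c "
from h import *
go(('white',.355))
c=cam('side'); save(c,'s4.png',(230,80,390,320),2.4)"
```

```text
t 16.8 pos [0.4671 0.1679 0.3596] F [ 0.4 -0.5  0.2] open 1.003 q [0.11 0.05 1.85 0.   1.24 0.08]
white 0.355 roll 7.3 cm after roll [ 9.44 39.19  0.46] cm before roll [ 4.36 40.07  0.47]
```

View pics/s4.png

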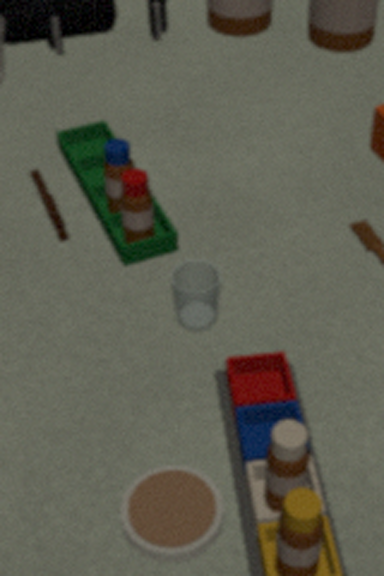

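Blue stands upright in the second well beside red. White is next.

Emit:
{"api": "move_arm", "payload": {
  "moves": [
    {"gripper":100,"x":0,"y":0,"z":0,"roll":7.3},
    {"gripper":100,"x":1.4,"y":5.6,"z":0,"roll":0},
    {"gripper":100,"x":1.4,"y":5.6,"z":0,"roll":0},
    {"gripper":100,"x":1.4,"y":5.6,"z":0,"roll":0},
    {"gripper":100,"x":1.4,"y":5.6,"z":0,"roll":0}
  ]
}}

```text
time_s: 17.48
eef_pos: [0.4991, -0.0624, 0.3552]
eef_rot: [-0.0, 0.999, -0.049, -0.0]
wrist_force: [0.9, 0.0, -0.3]
opening: 0.997
```

Emit:
{"api": "move_arm", "payload": {
  "moves": [
    {"gripper":100,"x":1.4,"y":5.6,"z":0,"roll":0},
    {"gripper":100,"x":1.4,"y":5.6,"z":0,"roll":0},
    {"gripper":100,"x":1,"y":5.6,"z":0,"roll":0},
    {"gripper":100,"x":0,"y":0,"z":0,"roll":0},
    {"gripper":100,"x":0,"y":0,"z":0,"roll":0}
  ]
}}

```text
time_s: 18.1
eef_pos: [0.52, -0.2314, 0.3548]
eef_rot: [-0.001, 0.999, -0.05, -0.001]
wrist_force: [-0.7, 0.9, -0.3]
opening: 1.003
```

```bash
python3 -c "
from h import *
go(('white',.211))"
```

```text
t 18.1 pos [ 0.52   -0.2314  0.3548] F [-0.7  0.9 -0.3] open 1.003 q [-0.63  0.22  1.67  0.    1.26 -0.53]
white 0.211 roll 0.2 cm after roll [ 0.07  0.02 14.38] cm before roll [ 0.1   0.04 14.38]
```

Emit:
{"api": "move_arm", "payload": {
  "moves": [
    {"gripper":100,"x":0.1,"y":0,"z":4,"roll":0.2},
    {"gripper":100,"x":0,"y":0,"z":4,"roll":0},
    {"gripper":100,"x":0,"y":0,"z":4,"roll":0},
    {"gripper":100,"x":0,"y":0,"z":2.5,"roll":0},
    {"gripper":100,"x":0,"y":0,"z":0,"roll":0}
  ]
}}

```text
time_s: 18.73
eef_pos: [0.5204, -0.2294, 0.2085]
eef_rot: [-0.002, 0.999, -0.05, -0.002]
wrist_force: [0.7, 0.5, 0.6]
opening: 1.0
```

```bash
python3 -c "
from h import *
go(('white',.211))"
```

```text
t 18.73 pos [ 0.5204 -0.2294  0.2085] F [0.7 0.5 0.6] open 1.0 q [-0.62  0.42  1.74  0.    0.98 -0.52]
white 0.211 roll 0.1 cm after roll [ 0.05  0.22 -0.25] cm before roll [ 0.05  0.22 -0.25]
```

Emit:
{"api": "move_arm", "payload": {
  "moves": [
    {"gripper":100,"x":0,"y":0,"z":0,"roll":0},
    {"gripper":20,"x":0,"y":0,"z":0,"roll":0},
    {"gripper":20,"x":0,"y":0,"z":0,"roll":0},
    {"gripper":20,"x":0,"y":0,"z":0,"roll":0},
    {"gripper":20,"x":0,"y":0,"z":0,"roll":0}
  ]
}}

```text
time_s: 19.35
eef_pos: [0.5216, -0.2321, 0.2115]
eef_rot: [0.0, 0.999, -0.052, 0.0]
wrist_force: [-1.5, -0.3, 6.6]
opening: 0.354
```

Emit:
{"api": "move_arm", "payload": {
  "moves": [
    {"gripper":20,"x":0,"y":0,"z":0,"roll":0},
    {"gripper":20,"x":0,"y":0,"z":0,"roll":0}
  ]
}}

```text
time_s: 19.6
eef_pos: [0.5216, -0.232, 0.2115]
eef_rot: [0.0, 0.999, -0.052, 0.0]
wrist_force: [-1.3, 1.5, 5.5]
opening: 0.358
```

```bash
python3 -c "
from h import *
go(('white',.355),('w3',.355))"
```

```text
t 19.6 pos [ 0.5216 -0.232   0.2115] F [-1.3  1.5  5.5] open 0.358 q [-0.63  0.42  1.74  0.    0.98 -0.52]
white 0.355 roll -0.0 cm after roll [ -0.1   -0.03 -14.35] cm before roll [ -0.09  -0.03 -14.35]
w3 0.355 roll -15.0 cm after roll [  0.83 -45.88   0.  ] cm before roll [-11.04 -44.54   0.  ]
```

Emit:
{"api": "move_arm", "payload": {
  "moves": [
    {"gripper":20,"x":0,"y":0,"z":-2,"roll":0},
    {"gripper":20,"x":0,"y":0,"z":-4,"roll":0},
    {"gripper":20,"x":0,"y":0,"z":-4,"roll":0},
    {"gripper":20,"x":0,"y":0,"z":-4,"roll":0},
    {"gripper":20,"x":0,"y":0,"z":0,"roll":-7.5}
  ]
}}

```text
time_s: 20.23
eef_pos: [0.5224, -0.2325, 0.3562]
eef_rot: [0.003, 1.0, 0.015, 0.003]
wrist_force: [-0.1, 0.4, -0.8]
opening: 0.354
```

Emit:
{"api": "move_arm", "payload": {
  "moves": [
    {"gripper":20,"x":0,"y":0,"z":0,"roll":-7.5},
    {"gripper":20,"x":0,"y":-4.9,"z":0,"roll":0},
    {"gripper":20,"x":0.1,"y":-6,"z":0,"roll":0},
    {"gripper":20,"x":0.1,"y":-6,"z":0,"roll":0},
    {"gripper":20,"x":0.1,"y":-6,"z":0,"roll":0}
  ]
}}

```text
time_s: 20.85
eef_pos: [0.4875, -0.0036, 0.3518]
eef_rot: [0.0, 0.997, 0.079, 0.001]
wrist_force: [0.7, -0.2, -1.0]
opening: 0.357
```

Emit:
{"api": "move_arm", "payload": {
  "moves": [
    {"gripper":20,"x":0.1,"y":-6,"z":0,"roll":0},
    {"gripper":20,"x":0.1,"y":-6,"z":0,"roll":0},
    {"gripper":20,"x":0.1,"y":-6,"z":0,"roll":0},
    {"gripper":20,"x":0.1,"y":-5,"z":0,"roll":0},
    {"gripper":20,"x":0,"y":0,"z":0,"roll":0}
  ]
}}

```text
time_s: 21.48
eef_pos: [0.4547, 0.2255, 0.3517]
eef_rot: [-0.0, 0.997, 0.082, 0.0]
wrist_force: [0.5, -0.1, -0.4]
opening: 0.358
```

```bash
python3 -c "
from h import *
go(('w3',.206))"
```

```text
t 21.48 pos [0.4547 0.2255 0.3517] F [ 0.5 -0.1 -0.4] open 0.358 q [0.23 0.09 1.83 0.   1.23 0.06]
w3 0.206 roll 0.3 cm after roll [ 0.15  0.3  14.57] cm before roll [ 0.14  0.31 14.57]
```

Emit:
{"api": "move_arm", "payload": {
  "moves": [
    {"gripper":20,"x":0.1,"y":0.1,"z":3,"roll":0},
    {"gripper":20,"x":0,"y":0,"z":4,"roll":0},
    {"gripper":20,"x":0,"y":0,"z":4,"roll":0},
    {"gripper":20,"x":0,"y":0,"z":2,"roll":0},
    {"gripper":20,"x":0,"y":0,"z":0,"roll":0}
  ]
}}

```text
time_s: 22.1
eef_pos: [0.4565, 0.2208, 0.2197]
eef_rot: [0.0, 0.997, 0.079, -0.002]
wrist_force: [-0.7, -0.4, -1.4]
opening: 0.355
```

```bash
python3 -c "
from h import *
go(('w3',.206))"
```

```text
t 22.1 pos [0.4565 0.2208 0.2197] F [-0.7 -0.4 -1.4] open 0.355 q [ 0.22  0.29  1.9  -0.    0.95  0.06]
w3 0.206 roll -0.0 cm after roll [ 0.05 -0.2   1.37] cm before roll [ 0.06 -0.2   1.37]
```

Emit:
{"api": "move_arm", "payload": {
  "moves": [
    {"gripper":20,"x":0,"y":0,"z":0.6,"roll":0},
    {"gripper":20,"x":0,"y":0,"z":0.4,"roll":0},
    {"gripper":20,"x":0,"y":0,"z":0.3,"roll":0},
    {"gripper":20,"x":0,"y":0,"z":0,"roll":0},
    {"gripper":20,"x":0,"y":0,"z":0,"roll":0}
  ]
}}

```text
time_s: 22.72
eef_pos: [0.457, 0.2218, 0.2079]
eef_rot: [-0.0, 0.997, 0.079, 0.0]
wrist_force: [-0.6, 0.2, -0.6]
opening: 0.357
```

Emit:
{"api": "move_arm", "payload": {
  "moves": [
    {"gripper":20,"x":0,"y":0,"z":0.15,"roll":0},
    {"gripper":20,"x":0,"y":0,"z":0.1,"roll":0},
    {"gripper":20,"x":0,"y":0,"z":0.1,"roll":0},
    {"gripper":20,"x":0,"y":0,"z":0,"roll":0}
  ]
}}

```text
time_s: 23.22
eef_pos: [0.4572, 0.2219, 0.2054]
eef_rot: [0.0, 0.997, 0.079, 0.0]
wrist_force: [-5.4, -0.3, 12.6]
opening: 0.357
```

Emit:
{"api": "move_arm", "payload": {
  "moves": [
    {"gripper":20,"x":0,"y":0,"z":-0.1,"roll":0},
    {"gripper":50,"x":0,"y":0,"z":0,"roll":0},
    {"gripper":80,"x":0,"y":0,"z":0,"roll":0},
    {"gripper":100,"x":0,"y":0,"z":0,"roll":0},
    {"gripper":100,"x":0,"y":0,"z":0,"roll":0}
  ]
}}

```text
time_s: 23.85
eef_pos: [0.457, 0.2217, 0.2051]
eef_rot: [0.0, 0.997, 0.079, -0.0]
wrist_force: [0.6, 0.6, -0.0]
opening: 0.998
```

Emit:
{"api": "move_arm", "payload": {
  "moves": [
    {"gripper":100,"x":0,"y":0,"z":-3,"roll":0},
    {"gripper":100,"x":0,"y":0,"z":-4,"roll":0},
    {"gripper":100,"x":0,"y":0,"z":-4,"roll":0},
    {"gripper":100,"x":0,"y":0,"z":-4,"roll":0},
    {"gripper":100,"x":0,"y":0,"z":0,"roll":7.5}
  ]
}}

```text
time_s: 24.48
eef_pos: [0.4582, 0.222, 0.3591]
eef_rot: [-0.001, 1.0, 0.012, 0.004]
wrist_force: [0.0, -0.2, -0.4]
opening: 0.998
```

```bash
python3 -c "
from h import *
go(('yellow',.355))
c=cam('side'); save(c,'s5.png',(230,80,390,320),2.4)"
```

```text
t 24.48 pos [0.4582 0.222  0.3591] F [ 0.  -0.2 -0.4] open 0.998 q [0.22 0.08 1.82 0.   1.24 0.19]
yellow 0.355 roll 7.3 cm after roll [10.7  50.22  0.41] cm before roll [ 4.21 51.17  0.37]
```

View pics/s5.png

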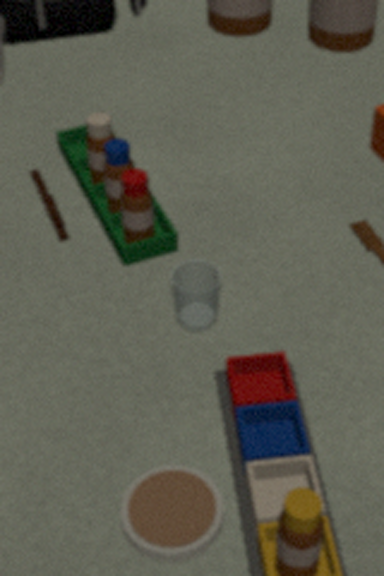

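White stands in the third well, and red and blue are unchanged. Now yellow.

Emit:
{"api": "move_arm", "payload": {
  "moves": [
    {"gripper":100,"x":0,"y":0,"z":0,"roll":7.3},
    {"gripper":100,"x":1.2,"y":5.6,"z":0,"roll":0},
    {"gripper":100,"x":1.2,"y":5.6,"z":0,"roll":0},
    {"gripper":100,"x":1.2,"y":5.6,"z":0,"roll":0},
    {"gripper":100,"x":1.2,"y":5.6,"z":0,"roll":0}
  ]
}}

```text
time_s: 25.15
eef_pos: [0.4821, -0.0076, 0.3547]
eef_rot: [-0.0, 0.999, -0.049, -0.0]
wrist_force: [0.4, 0.6, 0.1]
opening: 0.999
```

Emit:
{"api": "move_arm", "payload": {
  "moves": [
    {"gripper":100,"x":1.2,"y":5.6,"z":0,"roll":0},
    {"gripper":100,"x":1.2,"y":5.6,"z":0,"roll":0},
    {"gripper":100,"x":1.2,"y":5.6,"z":0,"roll":0},
    {"gripper":100,"x":1.2,"y":5.6,"z":0,"roll":0},
    {"gripper":100,"x":1.1,"y":5.4,"z":0,"roll":0}
  ]
}}

```text
time_s: 25.78
eef_pos: [0.5132, -0.2904, 0.3545]
eef_rot: [-0.0, 0.999, -0.049, -0.0]
wrist_force: [1.0, -0.3, 0.5]
opening: 1.0
```

Emit:
{"api": "move_arm", "payload": {
  "moves": [
    {"gripper":100,"x":0,"y":0,"z":0,"roll":0},
    {"gripper":100,"x":0,"y":0,"z":0,"roll":0}
  ]
}}

```text
time_s: 26.02
eef_pos: [0.5131, -0.2881, 0.3542]
eef_rot: [-0.001, 0.999, -0.05, -0.001]
wrist_force: [0.2, -0.3, 0.3]
opening: 1.0
```

```bash
python3 -c "
from h import *
go(('yellow',.211))"
```

```text
t 26.02 pos [ 0.5131 -0.2881  0.3542] F [ 0.2 -0.3  0.3] open 1.0 q [-0.71  0.26  1.62  0.    1.27 -0.61]
yellow 0.211 roll 0.2 cm after roll [-0.    0.05 14.32] cm before roll [ 0.02  0.07 14.32]
```

Emit:
{"api": "move_arm", "payload": {
  "moves": [
    {"gripper":100,"x":0,"y":0,"z":4,"roll":0},
    {"gripper":100,"x":0,"y":0,"z":4,"roll":0},
    {"gripper":100,"x":0,"y":0,"z":4,"roll":0},
    {"gripper":100,"x":0,"y":0,"z":2.4,"roll":0},
    {"gripper":100,"x":0,"y":0,"z":0,"roll":0}
  ]
}}

```text
time_s: 26.65
eef_pos: [0.5127, -0.286, 0.2091]
eef_rot: [-0.002, 0.999, -0.049, -0.002]
wrist_force: [0.1, -0.7, 0.1]
opening: 1.002
```

Emit:
{"api": "move_arm", "payload": {
  "moves": [
    {"gripper":100,"x":0,"y":0,"z":0,"roll":0},
    {"gripper":20,"x":0,"y":0,"z":0,"roll":0},
    {"gripper":20,"x":0,"y":0,"z":0,"roll":0},
    {"gripper":20,"x":0,"y":0,"z":0,"roll":0},
    {"gripper":20,"x":0,"y":0,"z":0,"roll":0}
  ]
}}

```text
time_s: 27.28
eef_pos: [0.5137, -0.2888, 0.212]
eef_rot: [0.0, 0.999, -0.05, 0.001]
wrist_force: [-0.1, 0.7, 5.3]
opening: 0.356
```

Emit:
{"api": "move_arm", "payload": {
  "moves": [
    {"gripper":20,"x":0,"y":0,"z":0,"roll":0},
    {"gripper":20,"x":0,"y":0,"z":0,"roll":0}
  ]
}}

```text
time_s: 27.52
eef_pos: [0.5138, -0.2888, 0.212]
eef_rot: [0.0, 0.999, -0.05, 0.001]
wrist_force: [0.6, 0.4, 5.7]
opening: 0.361
```

```bash
python3 -c "
from h import *
go(('yellow',.355),('w4',.355))"
```

```text
t 27.52 pos [ 0.5138 -0.2888  0.212 ] F [0.6 0.4 5.7] open 0.361 q [-0.71  0.45  1.69  0.    1.   -0.61]
yellow 0.355 roll 0.2 cm after roll [ -0.08  -0.02 -14.3 ] cm before roll [-6.00e-02 -1.00e-02 -1.43e+01]
w4 0.355 roll -15.0 cm after roll [  2.49 -56.98   0.  ] cm before roll [-12.3  -55.69   0.  ]
```

Emit:
{"api": "move_arm", "payload": {
  "moves": [
    {"gripper":20,"x":0,"y":0,"z":-2,"roll":0},
    {"gripper":20,"x":0,"y":0,"z":-4,"roll":0},
    {"gripper":20,"x":0,"y":0,"z":-4,"roll":0},
    {"gripper":20,"x":0,"y":0,"z":-4,"roll":0},
    {"gripper":20,"x":0,"y":0,"z":0,"roll":-7.4}
  ]
}}

```text
time_s: 28.15
eef_pos: [0.5143, -0.2891, 0.3566]
eef_rot: [0.003, 1.0, 0.016, 0.003]
wrist_force: [0.4, 0.2, -0.9]
opening: 0.353
```

Emit:
{"api": "move_arm", "payload": {
  "moves": [
    {"gripper":20,"x":0,"y":0,"z":0,"roll":-7.4},
    {"gripper":20,"x":0.2,"y":-5,"z":0,"roll":0},
    {"gripper":20,"x":0.2,"y":-6,"z":0,"roll":0},
    {"gripper":20,"x":0.2,"y":-6,"z":0,"roll":0},
    {"gripper":20,"x":0.2,"y":-6,"z":0,"roll":0}
  ]
}}

```text
time_s: 28.78
eef_pos: [0.4843, -0.0583, 0.352]
eef_rot: [0.0, 0.997, 0.079, 0.0]
wrist_force: [0.7, 0.2, -0.4]
opening: 0.357
```

Emit:
{"api": "move_arm", "payload": {
  "moves": [
    {"gripper":20,"x":0.3,"y":-6,"z":0,"roll":0},
    {"gripper":20,"x":0.3,"y":-6,"z":0,"roll":0},
    {"gripper":20,"x":0.3,"y":-6,"z":0,"roll":0},
    {"gripper":20,"x":0.3,"y":-6,"z":0,"roll":0},
    {"gripper":20,"x":0.3,"y":-6,"z":0,"roll":0}
  ]
}}

```text
time_s: 29.4
eef_pos: [0.4518, 0.2404, 0.3523]
eef_rot: [-0.0, 0.997, 0.079, 0.001]
wrist_force: [0.2, -0.1, -1.2]
opening: 0.353
```

Emit:
{"api": "move_arm", "payload": {
  "moves": [
    {"gripper":20,"x":0.1,"y":-4,"z":0,"roll":0},
    {"gripper":20,"x":0,"y":0,"z":0,"roll":0},
    {"gripper":20,"x":0,"y":0,"z":0,"roll":0}
  ]
}}

```text
time_s: 29.78
eef_pos: [0.447, 0.2779, 0.3515]
eef_rot: [0.0, 0.997, 0.079, -0.0]
wrist_force: [0.9, -0.4, -1.8]
opening: 0.361
```

```bash
python3 -c "
from h import *
go(('w4',.206))"
```

```text
t 29.77 pos [0.447  0.2779 0.3515] F [ 0.9 -0.4 -1.8] open 0.361 q [ 0.33  0.13  1.78 -0.    1.23  0.17]
w4 0.206 roll 0.1 cm after roll [ 0.09 -0.   14.55] cm before roll [ 1.000e-01 -1.000e-02  1.455e+01]
```

Emit:
{"api": "move_arm", "payload": {
  "moves": [
    {"gripper":20,"x":0.1,"y":0,"z":3,"roll":0},
    {"gripper":20,"x":0,"y":0,"z":4,"roll":0},
    {"gripper":20,"x":0,"y":0,"z":4,"roll":0},
    {"gripper":20,"x":0,"y":0,"z":2,"roll":0},
    {"gripper":20,"x":0,"y":0,"z":0,"roll":0}
  ]
}}

```text
time_s: 30.4
eef_pos: [0.4478, 0.2767, 0.2198]
eef_rot: [0.001, 0.997, 0.078, -0.002]
wrist_force: [-0.2, 0.6, -1.0]
opening: 0.352
```

Emit:
{"api": "move_arm", "payload": {
  "moves": [
    {"gripper":20,"x":0,"y":0,"z":0.6,"roll":0},
    {"gripper":20,"x":0,"y":0,"z":0.4,"roll":0},
    {"gripper":20,"x":0,"y":0,"z":0.2,"roll":0},
    {"gripper":20,"x":0,"y":0,"z":0,"roll":0},
    {"gripper":20,"x":0,"y":0,"z":0,"roll":0}
  ]
}}

```text
time_s: 31.02
eef_pos: [0.4482, 0.2785, 0.2094]
eef_rot: [-0.0, 0.997, 0.079, 0.0]
wrist_force: [0.8, 0.2, -1.4]
opening: 0.356
```

Emit:
{"api": "move_arm", "payload": {
  "moves": [
    {"gripper":20,"x":0,"y":0,"z":0.2,"roll":0},
    {"gripper":20,"x":0,"y":0,"z":0.15,"roll":0},
    {"gripper":20,"x":0,"y":0,"z":0.1,"roll":0},
    {"gripper":20,"x":0,"y":0,"z":0,"roll":0}
  ]
}}

```text
time_s: 31.52
eef_pos: [0.4483, 0.2785, 0.2059]
eef_rot: [0.0, 0.997, 0.079, -0.0]
wrist_force: [-5.5, -2.3, 13.5]
opening: 0.353
```

Emit:
{"api": "move_arm", "payload": {
  "moves": [
    {"gripper":20,"x":0,"y":0,"z":-0.1,"roll":0},
    {"gripper":50,"x":0,"y":0,"z":0,"roll":0},
    {"gripper":80,"x":0,"y":0,"z":0,"roll":0},
    {"gripper":100,"x":0,"y":0,"z":0,"roll":0},
    {"gripper":100,"x":0,"y":0,"z":0,"roll":0}
  ]
}}

```text
time_s: 32.15
eef_pos: [0.4481, 0.2783, 0.2056]
eef_rot: [0.0, 0.997, 0.079, -0.0]
wrist_force: [-0.2, 1.2, 1.1]
opening: 1.001
```

Emit:
{"api": "move_arm", "payload": {
  "moves": [
    {"gripper":100,"x":0,"y":0,"z":-3,"roll":0},
    {"gripper":100,"x":0,"y":0,"z":-4,"roll":0},
    {"gripper":100,"x":0,"y":0,"z":-4,"roll":0},
    {"gripper":100,"x":0,"y":0,"z":-4,"roll":0},
    {"gripper":100,"x":0,"y":0,"z":-3,"roll":0}
  ]
}}

```text
time_s: 32.78
eef_pos: [0.4482, 0.2784, 0.3877]
eef_rot: [-0.0, 0.997, 0.079, 0.001]
wrist_force: [-0.3, 0.7, -0.2]
opening: 1.001
```

Emit:
{"api": "move_arm", "payload": {
  "moves": [
    {"gripper":100,"x":-3,"y":0,"z":0,"roll":0},
    {"gripper":100,"x":-3,"y":0,"z":0,"roll":0},
    {"gripper":100,"x":0,"y":0,"z":0,"roll":0},
    {"gripper":100,"x":0,"y":0,"z":0,"roll":0}
  ]
}}

```text
time_s: 33.28
eef_pos: [0.3894, 0.269, 0.386]
eef_rot: [-0.0, 0.997, 0.079, 0.001]
wrist_force: [0.4, -0.5, 0.1]
opening: 1.0
```

```bash
python3 -c "
from h import *
go()
c=cam('side'); save(c,'s6.png',(240,110,360,210),5)"
```

```text
t 33.27 pos [0.3894 0.269  0.386 ] F [ 0.4 -0.5  0.1] open 1.0 q [ 0.35 -0.03  1.88 -0.    1.3   0.19]
```

View pics/s6.png

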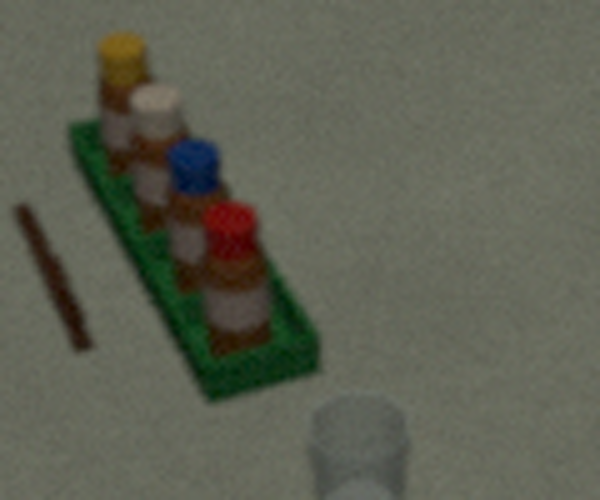

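All four stand upright in the rack. From the right end the caps are red (232,230), blue (193,165), white (156,112) and yellow (123,57), with the gripper clear.

```bash
python3 -c "
from bench import ctrl
print(ctrl.hand_in())"
```

```text
the job is handed in; nothing more can be done
None
```

All four amber bottles are now in the green rack in reversed order, and the job is handed in. The stand read red, blue, white, yellow from left to right. The rack now reads yellow, white, blue, red, with red in the right-end well.

- **Placing:** I lowered each bottle until it touched the floor of its well. Contact came within 1 mm of the predicted height every time, with about 11–14 N of vertical force for three bottles and up to 21 N for red. I then eased off the pressure and opened the gripper.
- **Last checks:** The final side view showed all four upright, one to a well, with the gripper raised well clear. The wrist force was about zero and the clock read about 33 s of the 104 s allowed.
- **Problems:** The first two move calls were refused because every row needs all its fields, so nothing moved. One early travel stopped short because joint speed limits capped it, and I made up the distance on the next move. No check failed or disagreed.

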